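Index the bench turntable and lock it

ROBOT

A 7-joint arm with a two-finger parallel gripper is mounted at the origin on the work surface. World frame = base frame: x ahead of the robot, y to its left, z up, the work surface at z = 0. Lengths are in m, angles in rad, forces in N, time in s.
With the tool pointing down it reaches from about 0.425 to 0.95 m from the base axis. Payload 4.7 kg.
Tool frame: the origin (TCP) lies between the finger pads; the fingertips stand 22 mm ahead of it and the grasp point (between the pads) lies 3 mm ahead of it; z points along the fingers, x is the direction in which the jaws open and shut, and the axes are right-handed (so a half turn about z gives the same grasp; the last joint's range is limited). The gripper opens to 87 mm and grips with 3 to 60 N. Pads are 19 mm wide; open, the fingers measure 117 mm over their backs; the gripper's body (75 mm by 190 mm) begins 51 mm behind the grasp point.
Start: joints at [1.148, 0.469, -0.049, 1.532, 0.024, 1.141, -0.082], TCP at [0.259, -0.623, 0.245] pointing down, gripper open.
Joint ranges: [-2.59, 2.59], [-0.33, 1.99], [-1.39, 1.29], [0.1, 2.45], [-1.04, 4.18], [0.21, 1.99], [-2.66, 2.66]. Speed limits (rad/s): [2.57, 2.57, 3.14, 3.14, 3.14, 3.14, 3.14].

INTERFACE

Orientations are given as [roll, pitch, yaw] about the fixed x, y, z axes, in that order (R = Rz(yaw) Ry(pitch) Rx(roll)).
In Python, from rig import manip, eyes gives the robot as it stands. The module is installed in compiled form; this text tells all that it offers.
- The arm moves only by the tool step_arm, never from a script. Its argument "steps" is one flat list of numbers, 5 for each row, row after row: the closure, from -1 (fully open) to 1 (shut), then the shift along the tool's x, y, z in cm, then the turn about the tool's z in degrees. A call has 1 to 5 rows; each row shifts and turns the pose as measured when the row begins, along the tool's axes as they then stand; what a row does not reach is not made up. A row lasts 1/12 s, in which the tool goes at most 41.7 mm and 7.16 degrees, less where a joint would pass 70% of its speed; a pose out of reach is approached as far as the arm can. A call with a gripper value outside its range is refused whole. The fingers move at their own pace and stop on an object; "newtons" is the grip in N (left out, the last holds). Time passes only in rows, so rows that do not move let the fingers close. It gives the time, the measured TCP pose, the force and the opening at its end, in the units of the state.
- manip.get_state(): the state, without advancing time (a new reading comes with each control period).
- eyes.camera(name): name is "side" or "top" or "wrist"; returns a dict with "image" (400x640x3 uint8, red, green, blue), "depth" (400x640 float32, m along the optical axis (not along the pixel's ray), 0 where there is no reading), "intrinsics" (3x3 intrinsics, pixels), "distortion" ([k1, k2, p1, p2, k3] as OpenCV has them; the pictures are not rectified), "R" (3x3) and "t" (3): a world point X has camera coordinates R X + t. Camera axes: x right, y down, z forward; pixel columns grow to the right and rows downward; lengths in m; the calibration is good to about 2 mm. A picture is of the moment at which its call begins.
- manip.finish_job(): hands the job in, once; it reports no verdict.
The state is a dict: "time_s": time; "qpos": joint angles; "qd": joint speeds; "joint_efforts": joint torques, N m; "position": TCP position; "eef_rot": TCP orientation; "ft_force": force on the tool from outside, world axes, zero at the start; "wrist_torque": the same for the moment, N m; "opening": finger opening in m.
Only numpy, scipy, OpenCV 4.12 (cv2) and the standard library are available. Lean on these libraries where they do the work, as an engineer would, in place of code of your own. Each camera call takes 0.05 s, during which the arm holds its last target.

TASK

Push the long pointed arm of the turntable round until it points straight at the round mushroom-headed post, not the square one. Then push the lock lever beside the turntable round, away from the turntable, all the way to its stop pin, and leave the arm pointing at the post. Only push: leave the loose wrench, can, spacer ring and bolt where they are.

Things in the scene. Friction and masses are not known exactly. Their poses are not given: they have to be found in the camera images.
- base: Fixed grey cast base of a bench turntable: foot plate 150 x 290 x 12 mm with a round pedestal. Origin: on the table surface, on the turntable's vertical axis. Its own -y direction leads along the foot plate to the lock lever.
- turntable: Rotating part: steel disc 150 mm across (top at 55 mm) carrying a fixed pipe flange (highest point 76 mm). Origin: on the vertical turning axis at table height; own x axis lies along the long pointed arm. Turns both ways against friction and stays where left (2 N on the arm at 110 mm from the axis, more if pushed fast). Turn needed: 0.4 to 1.2 rad, either way.
- pointer_tip (a point): Point of the long arm, 150 mm from the turning axis, 49 mm above the table. The arm is a level bar 16 mm wide, 41 to 57 mm above the table, leaving the disc 75 mm from the axis, full width up to 125 mm, then tapering to this point. A short round stub, 14 mm thick, stands out on the opposite side to 105 mm.
- lock_lever (a joint): Lock lever angle in rad. 0 = released, pointing along the base's own +x; grows as it swings clockwise seen from above; 1.6 = fully locked, against its stop pin, pointing about along the base's own -y, away from the turntable. Friction about 1.5 N at the knob; it stays where it is left.
- lever_pivot (a point): Pivot of the lock lever (vertical axis), 170 mm from the turntable axis along the base's own -y, 48 mm above the table.
- lever_end (a point): Centre of the small upright black knob (22 mm across, from 38 to 58 mm above the table) at the lever's free end, 89 mm from the pivot. Between pivot and knob the lever is a level bar 14 mm wide, 40 to 56 mm above the table.
- round_post: Round steel index post with a mushroom head, fixed upright in the table, 64 mm tall, head 28 mm across, foot 34 mm across. Origin: centre of its foot, on the table. It stands 180 to 220 mm from the turntable axis, beyond the reach of the long arm.
- square_post: Square steel post, fixed upright in the table, 22 x 22 mm, 64 mm tall, foot 34 x 34 mm. Origin: centre of its foot, on the table. Stands 180 to 220 mm from the turntable axis. Not the one to point at.
- wrench: Loose steel wrench lying on the table, 170 mm long along its own x; origin: under its middle.
- oil_can: Loose grey closed can, 54 mm across, 85 mm tall, standing; origin: centre of its underside.
- spacer: Loose steel spacer ring, 44 mm across, 25 mm tall; origin: centre of its underside.
- bolt: Loose dark bolt standing on its 32 mm head, 50 mm tall; origin: centre of its underside.
There are look-alikes about, which are no part of the job. Leave any brown or red look-alike of the round_post alone.

How it is judged:
On the way, in this order (a step that is already met when the one before it is completed fails the run):
1. the long arm points at the round post while the lock lever is still released (y of round_post in the frame of turntable between -0.012 and 0.012 m and x of round_post in the frame of turntable above 0.1 m and value of joint lock_lever below 0.8 rad), for 0.2 s.
2. the lock lever is pushed to its stop with the arm still pointing at the round post (y of round_post in the frame of turntable between -0.012 and 0.012 m and x of round_post in the frame of turntable above 0.1 m and value of joint lock_lever above 1.48 rad), for 0.2 s.
At the end, for the whole second after the job is handed in: The line of the long arm passes within 12 mm of the round post's centre (about 3.5 degrees), the arm on the post's side; the lock lever is within 0.12 rad (7 degrees) of its stop; both are at rest (all of step 2 and angular speed of each of turntable, lock_lever below 0.05 rad/s); the robot touches nothing.
It fails at once if the wrench is lifted, tipped over or moved more than 20 mm from its place (height (world z) of wrench above 0.015 m or distance of wrench from where it was at the start of the episode above 0.02 m or angle between wrench's own z axis and vertical above 0.4 rad).
It fails at once if the can is lifted, tipped over or moved more than 20 mm from its place (height (world z) of oil_can above 0.015 m or distance of oil_can from where it was at the start of the episode above 0.02 m or angle between oil_can's own z axis and vertical above 0.4 rad).
It fails at once if the spacer ring is lifted, tipped over or moved more than 20 mm from its place (height (world z) of spacer above 0.015 m or distance of spacer from where it was at the start of the episode above 0.02 m or angle between spacer's own z axis and vertical above 0.4 rad).
It fails at once if the bolt is lifted, tipped over or moved more than 20 mm from its place (height (world z) of bolt above 0.015 m or distance of bolt from where it was at the start of the episode above 0.02 m or angle between bolt's own z axis and vertical above 0.4 rad).
It also fails if it takes over 61 s, if anything falls off the work surface, if the arm or the gripper's body presses on something with over 40 N, if the wrist force passes 120 N, or if a joint passes its speed limit or range.

## Working session

There is one attempt and no reset: what is moved stays moved. The work goes in short steps, Python scripts to look and compute and a tool call to move; the robot and the scene stay as the last step left them, time stands still between calls to the robot, and variables do not carry over. Pictures are saved under pics/ and viewed, and the job is handed in when it is done.

Besides the shell and the picture viewer there is one more tool, called after "Request:" as name(argument=value, ...) on one line, values as JSON. step_arm: Moves the arm, as the interface text tells. Its arguments: {"type":"object","properties":{"steps":{"type":"array","items":{"type":"number"}},"newtons":{"type":"number"}},"required":["steps"]}

```bash
mkdir -p pics; cat > h.py <<'E'
import numpy as np, cv2
from rig import manip, eyes
def shot(name,fn):
    c=eyes.camera(name); cv2.imwrite('pics/'+fn+'.png',c['image'][:,:,::-1]); np.savez('pics/'+fn+'.npz',**c); return c
def ray(c,u,v,z):
    p=cv2.undistortPoints(np.array([[[u,v]]],float),c['intrinsics'],np.array(c['distortion'],float))[0,0]
    R=np.array(c['R']);t=np.array(c['t']); o=-R.T@t; d=R.T@np.array([p[0],p[1],1]); return o+d*(z-o[2])/d[2]
def proj(c,X):
    R=np.array(c['R']);t=np.array(c['t']); r,_=cv2.Rodrigues(R)
    return cv2.projectPoints(np.array([X],float),r,t,c['intrinsics'],np.array(c['distortion'],float))[0][0,0]
E
python3 - <<'E'
from h import *
s=manip.get_state();print({k:np.round(v,3).tolist() for k,v in s.items()})
for n in('top','side','wrist'):
    c=shot(n,n+'0');print(n,np.round(-np.array(c['R']).T@np.array(c['t']),3))
E
```

```text
{'time_s': 0.0, 'qpos': [1.148, 0.469, -0.049, 1.534, 0.024, 1.141, -0.082], 'qd': [0.002, -0.002, -0.002, -0.0, 0.0, -0.0, 0.003], 'joint_efforts': [-0.0, -50.798, -0.081, -23.616, -0.061, 0.038, 0.0], 'position': [0.259, -0.623, 0.244], 'eef_rot': [3.142, 0.002, -1.177], 'ft_force': [0.113, 0.68, 0.574], 'wrist_torque': [-0.029, -0.027, -0.019], 'opening': 0.087}
top [0.445 0.071 0.977]
side [ 0.2   -0.3    0.687]
wrist [ 0.334 -0.592  0.384]
```

View pics/top0.png

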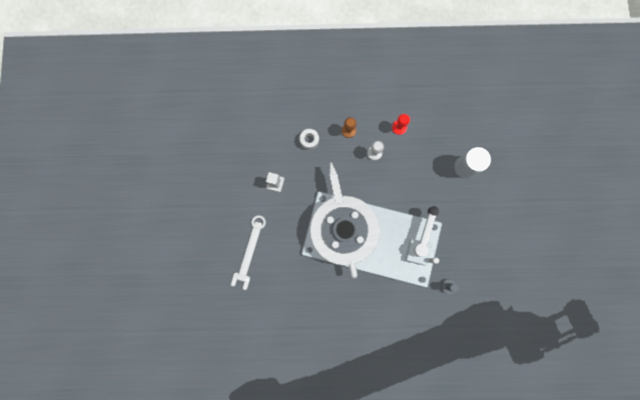

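View pics/side0.png

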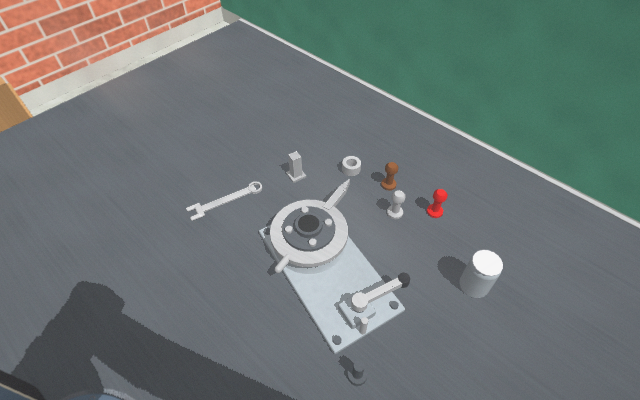

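View pics/wrist0.png

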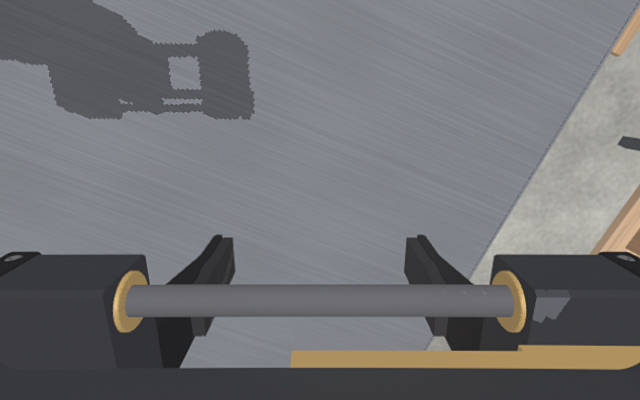

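Top view: the candidates for the post are grey (376,150), brown (350,127) and red (402,123), plus the square post (274,181). The grey mushroom post fits, because brown and red are the look-alikes. The pointer tip is at (333,165), the lever pivot at (422,249) and the knob at (433,211). I'll confirm in an enlarged crop and measure.

```bash
python3 - <<'E'
from h import *
c=dict(np.load('pics/top0.npz')); s=dict(np.load('pics/side0.npz'))
im=c['image'][95:305,225:505,::-1]; im=cv2.resize(im,None,fx=2.8,fy=2.8,interpolation=cv2.INTER_CUBIC); cv2.imwrite('pics/crop0.png',im)
im=s['image'][140:390,170:520,::-1]; im=cv2.resize(im,None,fx=2.2,fy=2.2,interpolation=cv2.INTER_CUBIC); cv2.imwrite('pics/crop1.png',im)
E
```

```text
(no output)
```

View pics/crop0.png

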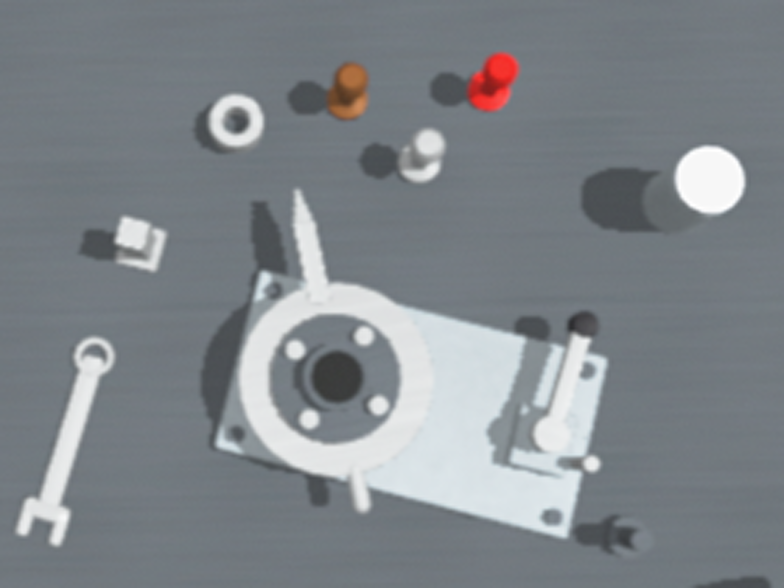

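View pics/crop1.png

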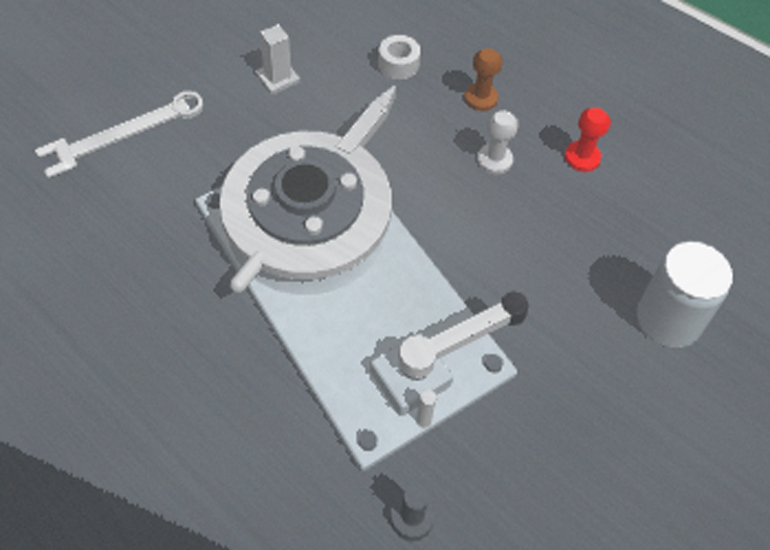

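The crop confirms it: the grey mushroom post has its head at crop (428,145) and foot at (420,165). The brown and red ones are look-alikes. Now I'll measure.

```bash
cat > meas.py <<'E'
from h import *
def m(cr,f,off,z,c): return ray(c,cr[0]/f+off[0],cr[1]/f+off[1],z)
E
python3 - <<'E'
from meas import *
c=dict(np.load('pics/top0.npz')); s=dict(np.load('pics/side0.npz'))
def crop(n,u,v): return (u/2.8+225,v/2.8+95) if n=='t' else (u/2.2+170,v/2.2+140)
P={'ringcentre':((336,378),(305,200),.055),'flange':((336,377),(304,182),.076),'tip':((298,190),(393,89),.049),'stubend':((361,505),(240,283),.049),
'head':((429,145),(503,126),.054),'foot':((420,166),(496,160),.003),'knob':((584,324),(515,306),.058),'pivot':((550,434),(418,355),.056),
'stoppin':((592,464),(428,397),.058),'can':((710,180),(698,270),.085),'spacer':((236,121),(400,53),.025),'bolttop':((632,533),(412,500),.05),'brown':((350,78),(487,63),.054),'red':((502,70),(594,124),.054),'sq':((133,232),(274,32),.064),
'wr1':((95,357),(187,103),.01),'wr2':((45,520),(55,155),.01)}
for k,(a,b,z) in P.items(): print(k,np.round(ray(c,*crop('t',*a),z)[:2],3),np.round(ray(s,*crop('s',*b),z)[:2],3))
E
```

```text
ringcentre [0.506 0.024] [0.502 0.021]
flange [0.505 0.025] [0.504 0.024]
tip [0.655 0.05 ] [0.655 0.053]
stubend [0.408 0.007] [0.41  0.006]
head [ 0.688 -0.054] [ 0.685 -0.054]
foot [ 0.684 -0.052] [ 0.685 -0.054]
knob [ 0.544 -0.168] [ 0.54  -0.171]
pivot [ 0.46  -0.138] [ 0.458 -0.142]
stoppin [ 0.437 -0.169] [ 0.437 -0.168]
can [ 0.649 -0.261] [ 0.647 -0.261]
spacer [0.719 0.099] [0.714 0.093]
bolttop [ 0.384 -0.199] [ 0.375 -0.206]
brown [0.744 0.007] [0.739 0.005]
red [ 0.748 -0.113] [ 0.744 -0.113]
sq [0.621 0.179] [0.621 0.18 ]
wr1 [0.529 0.217] [0.527 0.214]
wr2 [0.399 0.257] [0.397 0.256]
```

Turn needed is about 33° clockwise for the turntable. I'll push with shut fingers from the +y side of the pointer. First I'll align the tool yaw to −90°, which makes tool x = −y and tool y = −x.

Request:
step_arm(steps=[1, 0, 0, 0, 6, 1, 0, 0, 0, 6, 1, 0, 0, 0, 6, 1, 0, 0, 0, 5, 1, 0, 0, 0, 0], newtons=10)

```text
time_s: 0.57
position: [0.2581, -0.6218, 0.2412]
eef_rot: [3.139, 0.006, -1.597]
ft_force: [-0.1, -0.3, -0.4]
opening: 0.0614
```

Request:
step_arm(steps=[1, -3.6, -1.8, 0, -1.5, 1, -3.6, -1.8, 0, 0, 1, -3.6, -1.8, 0, 0, 1, -3.6, -1.8, 0, 0, 1, -3.6, -1.8, 0, 0])

```text
time_s: 0.98
position: [0.3432, -0.4453, 0.2383]
eef_rot: [3.133, 0.001, -1.577]
ft_force: [0.6, 0.4, 0.2]
opening: 0.0282
```

Request:
step_arm(steps=[1, -3.6, -1.8, 0, 0, 1, -3.6, -1.8, 0, 0, 1, -3.6, -1.8, 0, 0, 1, -3.6, -1.8, 0, 0, 1, -3.6, -1.8, 0, 0])

```text
time_s: 1.4
position: [0.4345, -0.2576, 0.2379]
eef_rot: [3.133, 0.0, -1.565]
ft_force: [-0.5, -0.4, 0.3]
opening: 0.0017
```

Request:
step_arm(steps=[1, -3.6, -1.8, 0, 0, 1, -3.6, -1.8, 0, 0, 1, -3.6, -1.8, 0, 0, 1, -3.6, -1.8, 0, 0, 1, -3.6, -1.8, 0, 0])

```text
time_s: 1.82
position: [0.5234, -0.0693, 0.2378]
eef_rot: [3.134, -0.002, -1.552]
ft_force: [0.3, -0.7, 0.1]
opening: 0.0005
```

Request:
step_arm(steps=[1, -3.6, -2.0, 0, 0, 1, -3.6, -2.0, 0, 0, 1, -3.6, -2.0, 0, 0, 1, -3.6, -2.0, 0, 1, 1, -0.8, -0.4, 0, 0])

```text
time_s: 2.23
position: [0.6046, 0.0954, 0.2372]
eef_rot: [3.136, 0.003, -1.549]
ft_force: [0.4, 1.4, -0.0]
opening: 0.0008
```

Request:
step_arm(steps=[1, 0, 0, 4, 0, 1, 0, 0, 3, 0, 1, 0, 0, 2, 0, 1, 0, 0, 0, 0, 1, 0, 0, 0, 0])

```text
time_s: 2.65
position: [0.6067, 0.1044, 0.1454]
eef_rot: [3.141, 0.007, -1.526]
ft_force: [0.6, 0.6, 1.0]
opening: 0.0003
```

```bash
python3 - <<'E'
from h import *
c=shot('top','top1')
cv2.imwrite('pics/crop2.png',cv2.resize(c['image'][95:305,225:505,::-1],None,fx=2.8,fy=2.8,interpolation=cv2.INTER_CUBIC))
s=shot('side','side1');cv2.imwrite('pics/crop2s.png',cv2.resize(s['image'][90:390,170:520,::-1],None,fx=2,fy=2,interpolation=cv2.INTER_CUBIC))
E
```

```text
(no output)
```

View pics/crop2s.png

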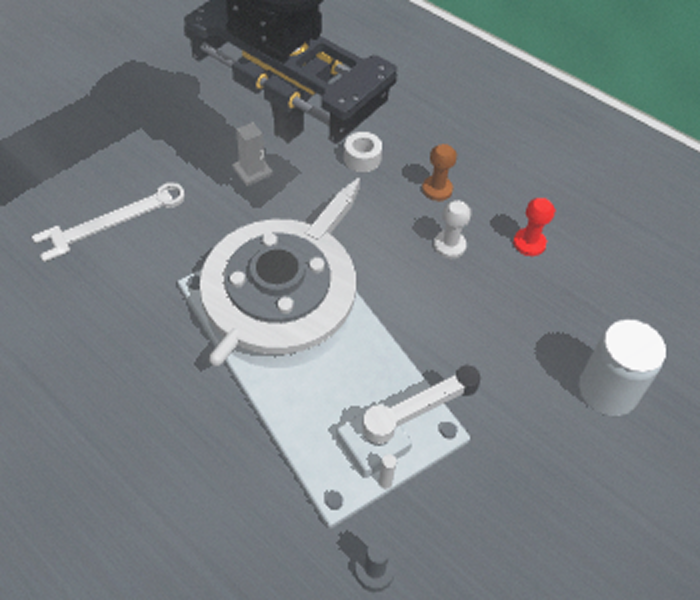

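The view shows the shut fingers at (288,125), clear of the square post and the pointer. I'll descend.

Request:
step_arm(steps=[1, 0, 0, 3, 2.5, 1, 0, 0, 3, 0, 1, 0, 0, 2.5, 0, 1, 0, 0, 0, 0])

```text
time_s: 3.08
position: [0.6151, 0.1043, 0.069]
eef_rot: [-3.121, 0.01, -1.575]
ft_force: [-0.5, -0.7, -0.4]
opening: 0.0006
```

Request:
step_arm(steps=[1, 1, 0, 0, 0, 1, 1, 0, 0, 0, 1, 0, 0, 0, 0])

```text
time_s: 3.33
position: [0.6182, 0.0826, 0.0739]
eef_rot: [-3.114, 0.011, -1.574]
ft_force: [0.8, -0.6, -0.7]
opening: 0.0006
```

Request:
step_arm(steps=[1, 0, 0.4, 1.2, 0, 1, 0, 0.4, 0.4, 0, 1, 0, 0, 0, 0])

```text
time_s: 3.58
position: [0.6145, 0.08, 0.0635]
eef_rot: [-3.103, 0.011, -1.579]
ft_force: [0.3, 0.2, 0.0]
opening: 0.0002
```

Request:
step_arm(steps=[1, 0.6, 0, 0.6, 0, 1, 0.6, 0, 0.2, 0, 1, 0.6, 0, 0, 0, 1, 0.6, 0, 0, 0, 1, 0.6, 0, 0, 0])

```text
time_s: 4.0
position: [0.6178, 0.0517, 0.0583]
eef_rot: [-3.095, 0.017, -1.575]
ft_force: [1.8, 2.7, -0.5]
opening: 0.0004
```

Request:
step_arm(steps=[1, 0.6, 0, 0, 0, 1, 0.6, 0, 0, 0, 1, 0.6, 0, 0, 0, 1, 0, 0, 0, 0])

```text
time_s: 4.33
position: [0.6188, 0.0319, 0.0585]
eef_rot: [-3.093, 0.019, -1.576]
ft_force: [0.4, 0.2, 0.4]
opening: 0.0001
```

```bash
python3 - <<'E'
from h import *
s=shot('side','side2');cv2.imwrite('pics/crop3s.png',cv2.resize(s['image'][90:390,170:520,::-1],None,fx=2,fy=2,interpolation=cv2.INTER_CUBIC))
E
```

```text
(no output)
```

View pics/crop3s.png

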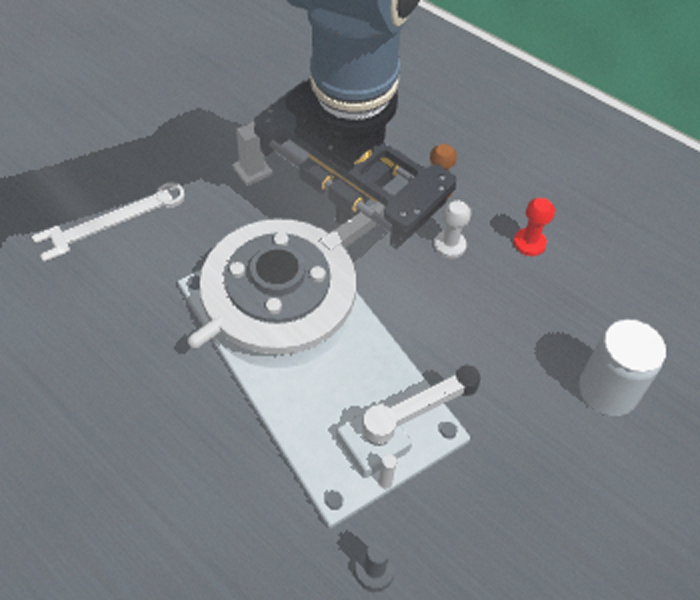

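The pointer is turning: the stub end is now at crop (192,341). I'll measure the heading from the stub.

```bash
python3 - <<'E'
from h import *
s=dict(np.load('pics/side2.npz'))
e=ray(s,192/2+170,341/2+90,.049); d=np.array([.504,.023])-e[:2]; print(e,np.hypot(*d),np.degrees(np.arctan2(d[1],d[0])))
E
```

```text
[0.40551545 0.0351207  0.049     ] 0.09922760937264824 -7.01623089397189
```

Request:
step_arm(steps=[1, 0.6, 0, 0, 0, 1, 0.6, 0, 0, 0, 1, 0.6, 0, 0, 0, 1, 0.6, 0, 0, 0, 1, 0, 0, 0, 0])

```text
time_s: 4.8
position: [0.6164, 0.0082, 0.0579]
eef_rot: [-3.097, 0.02, -1.574]
ft_force: [0.2, 0.8, 1.8]
opening: 0.0003
```

```bash
python3 - <<'E'
from h import *
s=shot('side','side3');cv2.imwrite('pics/crop4s.png',cv2.resize(s['image'][90:390,170:520,::-1],None,fx=2,fy=2,interpolation=cv2.INTER_CUBIC))
s=shot('top','top3');cv2.imwrite('pics/crop4t.png',cv2.resize(s['image'][95:305,225:505,::-1],None,fx=2.8,fy=2.8,interpolation=cv2.INTER_CUBIC))
E
```

```text
(no output)
```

View pics/crop4s.png

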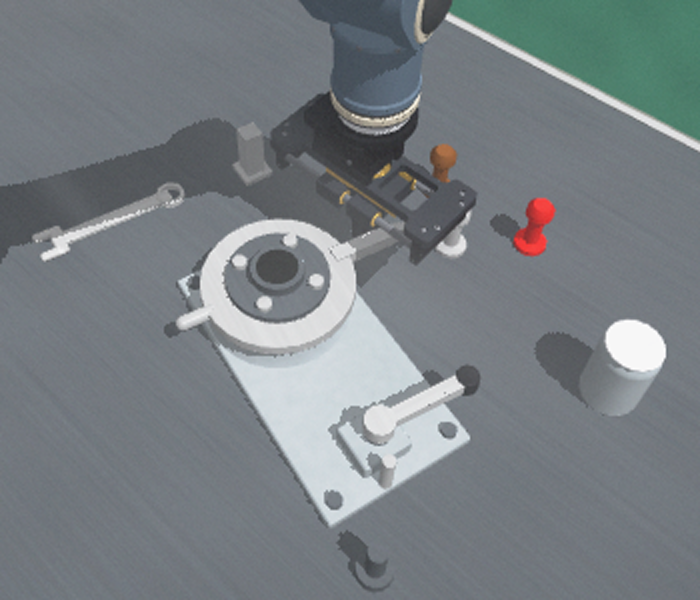

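View pics/crop4t.png

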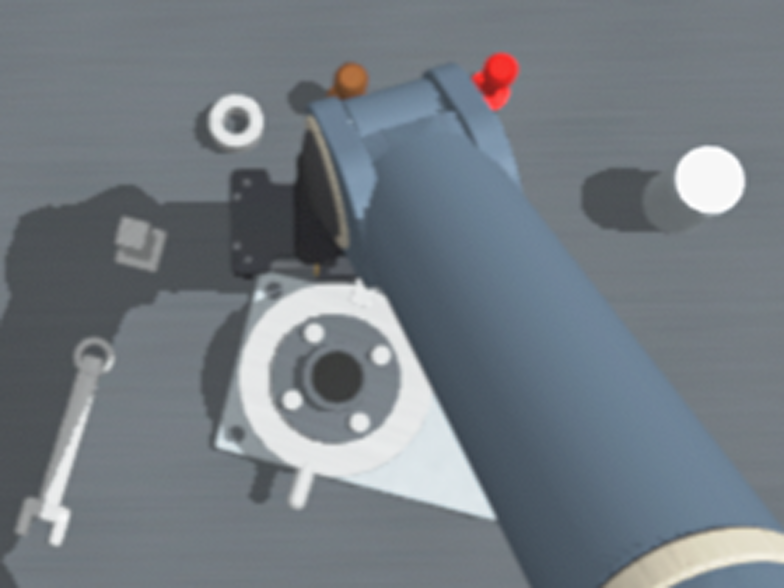

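Stub end: top crop (299,503), side crop (175,323).

```bash
python3 - <<'E'
from h import *
for n,u,v in(('side3',175/2+170,323/2+90),('top3',299/2.8+225,503/2.8+95)):
    s=dict(np.load(f'pics/{n}.npz'))
    e=ray(s,u,v,.049); d=np.array([.505,.024])-e[:2]; print(e,np.hypot(*d),np.degrees(np.arctan2(d[1],d[0])))
# disc bolts rotation top0->top3
a=np.array([(295,349),(364,336),(378,405),(310,419)]);b=np.array([(314,332),(381,355),(360,423),(292,400)])
f=lambda p,c:[complex(*(ray(c,x/2.8+225,y/2.8+95,.062)[:2])) for x,y in p]
A=np.array(f(a,dict(np.load('pics/top0.npz'))));B=np.array(f(b,dict(np.load('pics/top3.npz'))))
A-=A.mean();B-=B.mean();print(np.degrees(np.angle(B/A)))
E
```

```text
[0.40759791 0.06081054 0.049     ] 0.10412580395515775 -20.702755446180564
[0.41058684 0.05424906 0.049     ] 0.09914055980390596 -17.76495122925471
[-29.58536621 -29.46462618 -29.11913017 -30.4296328 ]
```

Heading is about −19.2° against a target of −23.4°. Another 8 mm of push should do it.

Request:
step_arm(steps=[1, 0.4, 0, 0, 0, 1, 0.4, 0, 0, 0, 1, 0, 0, 0, 0])

```text
time_s: 5.15
position: [0.6163, 0.0006, 0.0576]
eef_rot: [-3.097, 0.021, -1.573]
ft_force: [-0.8, 0.8, 1.1]
opening: 0.0002
```

Request:
step_arm(steps=[1, -1, 0, 0, 0, 1, -1.5, 0, 0, 0, 1, -1.5, 0, 0, 0, 1, -1, 0, -3, 0, 1, 0, 0, -3, 0])

```text
time_s: 5.57
position: [0.6103, 0.0475, 0.1128]
eef_rot: [-3.11, 0.014, -1.577]
ft_force: [0.6, 0.6, 1.0]
opening: 0.0002
```

Request:
step_arm(steps=[1, -4, 0, -1, 0, 1, -4, 0, -1, 0, 1, -4, 0, -1, 0, 1, -4, 0, 0, 0, 1, 0, 0, 0, 0])

```text
time_s: 5.98
position: [0.6157, 0.208, 0.1526]
eef_rot: [-3.096, 0.012, -1.585]
ft_force: [-0.5, 1.7, -0.3]
opening: 0.0003
```

```bash
python3 - <<'E'
from h import *
s=shot('side','side4');cv2.imwrite('pics/crop5s.png',cv2.resize(s['image'][90:390,170:520,::-1],None,fx=2,fy=2,interpolation=cv2.INTER_CUBIC))
s=shot('top','top4');cv2.imwrite('pics/crop5t.png',cv2.resize(s['image'][95:305,225:505,::-1],None,fx=2.8,fy=2.8,interpolation=cv2.INTER_CUBIC))
E
```

```text
(no output)
```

View pics/crop5s.png

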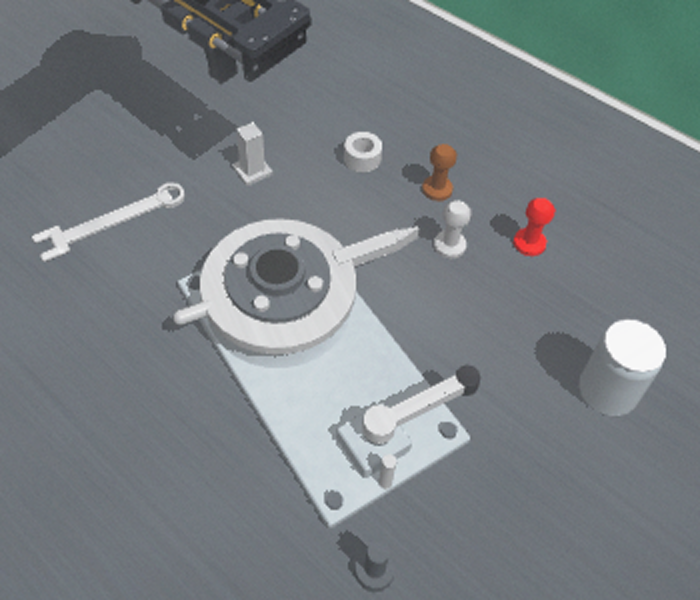

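View pics/crop5t.png

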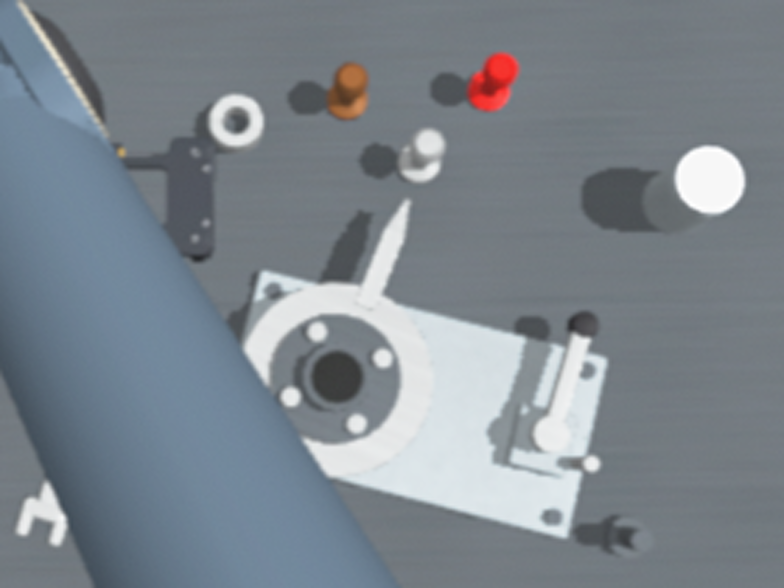

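The pointer tip is at top crop (407,201) and side crop (417,231), near the post line. I'll compute the miss distance.

```bash
python3 - <<'E'
from h import *
T=dict(np.load('pics/top4.npz'));S=dict(np.load('pics/side4.npz'))
t=lambda u,v,z:ray(T,u/2.8+225,v/2.8+95,z)[:2]
s=lambda u,v,z:ray(S,u/2+170,v/2+90,z)[:2]
for tip,C,head,st in((t(407,201,.049),t(336,378,.055),t(429,145,.054),t(367,304,.057)),(s(417,231,.049),s(277,285,.055),s(457,216,.054),s(338,256,.057))):
    for c0 in (C,st,np.array([.505,.024])):
        d=(tip-c0)/np.linalg.norm(tip-c0); w=head-c0; print(np.round([*tip,*head,*c0],3),'ang',np.degrees(np.arctan2(d[1],d[0])).round(1),'miss mm',1000*(d[0]*w[1]-d[1]*w[0]).round(4))
E
```

```text
[ 0.645 -0.035  0.688 -0.054  0.506  0.024] ang -23.1 miss mm 0.5
[ 0.645 -0.035  0.688 -0.054  0.563 -0.001] ang -22.6 miss mm 0.0
[ 0.645 -0.035  0.688 -0.054  0.505  0.024] ang -23.0 miss mm 0.4
[ 0.644 -0.035  0.683 -0.055  0.499  0.019] ang -20.3 miss mm -4.8
[ 0.644 -0.035  0.683 -0.055  0.563 -0.002] ang -22.2 miss mm -3.4
[ 0.644 -0.035  0.683 -0.055  0.505  0.024] ang -22.9 miss mm -2.8
```

The miss is 0 to −3 mm against a 12 mm limit, so step 1 is done. Next is the lever: go over at height to the turntable side of the lever bar, then push round the arc.

Request:
step_arm(steps=[1, 3.5, 0.9, -1, 0, 1, 3.5, 0.9, -1, 0, 1, 3.5, 0.9, 0, 0, 1, 3.5, 0.9, 0, 0, 1, 3.5, 0.9, 0, 0])

```text
time_s: 6.5
position: [0.566, 0.022, 0.1665]
eef_rot: [-3.098, 0.004, -1.584]
ft_force: [0.8, -0.5, -0.2]
opening: 0.0005
```

Request:
step_arm(steps=[1, 3.5, 0.9, 0, 0, 1, 3.5, 0.9, 0, 0, 1, 3.5, 0.9, 0, 0, 1, 1.5, 0.5, 0, 0, 1, 0, 0, 0, 0])

```text
time_s: 6.92
position: [0.5214, -0.1248, 0.1626]
eef_rot: [-3.106, -0.008, -1.614]
ft_force: [-0.9, -0.2, -0.6]
opening: 0.0007
```

Request:
step_arm(steps=[1, -1.8, -1.2, 0, -2, 1, 0, 0, 0, 0, 1, 0, 0, 3, 0, 1, 0, 0, 3, 0, 1, 0, 0, 0, 0])

```text
time_s: 7.33
position: [0.5377, -0.1104, 0.1026]
eef_rot: [-3.102, -0.012, -1.585]
ft_force: [-0.6, -0.3, -1.1]
opening: 0.0003
```

```bash
python3 - <<'E'
from h import *
s=shot('side','side5');cv2.imwrite('pics/crop6s.png',cv2.resize(s['image'][90:390,170:520,::-1],None,fx=2,fy=2,interpolation=cv2.INTER_CUBIC))
E
```

```text
(no output)
```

View pics/crop6s.png

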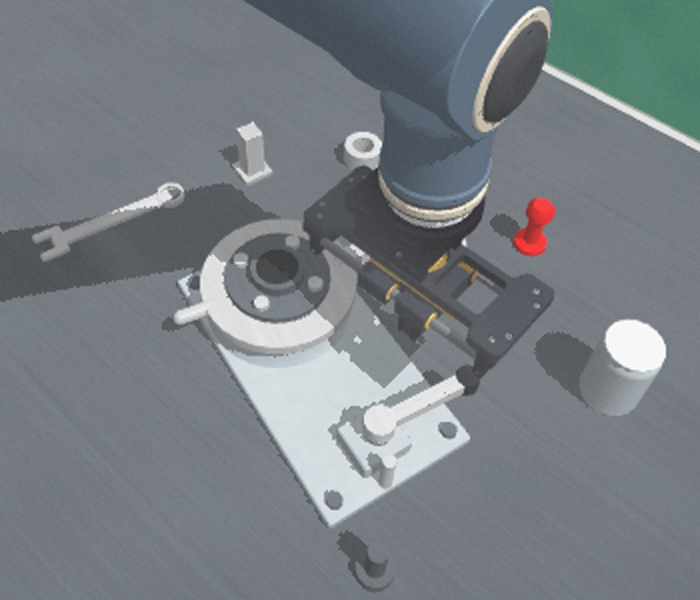

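The fingers at crop (410,325) are between the disc and the lever, clear of both. I'll descend.

Request:
step_arm(steps=[1, 0, 0, 2.5, 0, 1, 0, 0, 2, 0, 1, 0, 0, 0, 0])

```text
time_s: 7.63
position: [0.5452, -0.1086, 0.0632]
eef_rot: [-3.092, -0.013, -1.581]
ft_force: [-0.4, 0.3, 0.4]
opening: 0.0006
```

Request:
step_arm(steps=[1, 0, 1, 0.5, 0, 1, 0.5, 0.9, 0.2, 0, 1, 0.7, 0, 0, 0, 1, 0.7, 0, 0, 0, 1, 0.7, 0, 0, 0])

```text
time_s: 8.05
position: [0.5306, -0.1333, 0.0625]
eef_rot: [-3.083, -0.014, -1.575]
ft_force: [0.4, 0.0, -0.3]
opening: 0.0005
```

Request:
step_arm(steps=[1, 0.7, 0.1, 0, 0, 1, 0.7, 0.1, 0, 0, 1, 0.7, 0.1, 0, 0, 1, 0.7, 0.2, 0, 0, 1, 0.7, 0.2, 0, 0])

```text
time_s: 8.47
position: [0.5249, -0.1695, 0.0647]
eef_rot: [-3.079, -0.01, -1.575]
ft_force: [-0.0, 4.4, 0.2]
opening: 0.0003
```

Request:
step_arm(steps=[1, 0.6, 0.5, 0.5, 0, 1, 0.6, 0.6, 0.3, 0, 1, 0.6, 0.6, 0.1, 0, 1, 0.5, 0.6, 0, 0, 1, 0.4, 0.6, 0, 0])

```text
time_s: 8.88
position: [0.4987, -0.2003, 0.0547]
eef_rot: [-3.069, -0.011, -1.575]
ft_force: [1.9, 2.5, 1.3]
opening: 0.0004
```

```bash
python3 - <<'E'
from h import *
s=shot('side','side6');cv2.imwrite('pics/crop7s.png',cv2.resize(s['image'][90:390,170:520,::-1],None,fx=2,fy=2,interpolation=cv2.INTER_CUBIC))
E
```

```text
(no output)
```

View pics/crop7s.png

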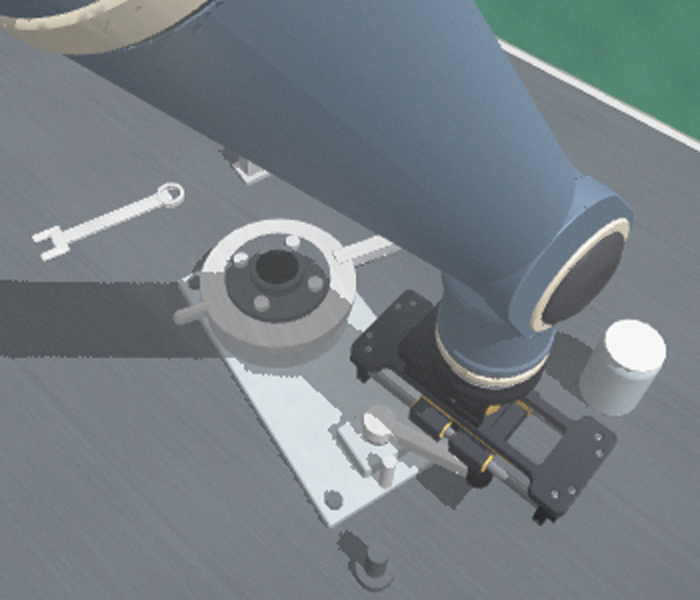

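The lever is about two thirds round, with the knob at crop (480,478). I'll continue gently towards the stop.

Request:
step_arm(steps=[1, 0.2, 0.7, -0.2, 0, 1, 0.2, 0.7, -0.1, 0, 1, 0.1, 0.7, 0, 0, 1, 0.1, 0.7, 0, 0, 1, 0, 0, 0, 0])

```text
time_s: 9.35
position: [0.4661, -0.2094, 0.056]
eef_rot: [-3.068, -0.014, -1.578]
ft_force: [0.9, 0.5, -0.8]
opening: 0.0005
```

```bash
python3 - <<'E'
from h import *
s=shot('side','side7');cv2.imwrite('pics/crop8s.png',cv2.resize(s['image'][200:390,300:520,::-1],None,fx=3,fy=3,interpolation=cv2.INTER_CUBIC))
E
```

```text
(no output)
```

View pics/crop8s.png

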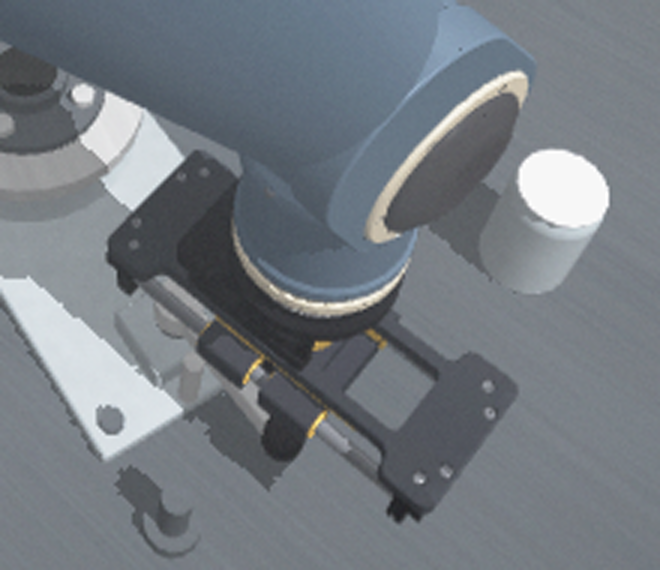

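The lever bar is close to the stop pin, with a small gap left. I'll push in small rows and watch the force.

Request:
step_arm(steps=[1, 0, 0.4, 0, 0, 1, 0, 0.4, 0, 0, 1, 0, 0.3, 0, 0])

```text
time_s: 9.65
position: [0.4597, -0.2098, 0.0565]
eef_rot: [-3.058, -0.016, -1.577]
ft_force: [9.8, 1.7, -4.0]
opening: 0.0002
```

Request:
step_arm(steps=[1, 0, 0.3, 0, 0, 1, 0, 0.3, 0, 0])

```text
time_s: 9.82
position: [0.4595, -0.2102, 0.0574]
eef_rot: [-3.044, -0.018, -1.576]
ft_force: [6.9, 0.5, -2.9]
opening: 0.0006
```

Request:
step_arm(steps=[1, 0, 0.6, 0, 0, 1, 0, 0.6, 0, 0, 1, 0, 0.6, 0, 0])

```text
time_s: 10.07
position: [0.4584, -0.2111, 0.0595]
eef_rot: [-3.007, -0.023, -1.572]
ft_force: [12.8, 1.0, -5.2]
opening: 0.0004
```

It is firm against the stop at 12.8 N with no further travel. I'll back off along +x, rise and look.

Request:
step_arm(steps=[1, 0, -1, 0, 0, 1, 0, -1.5, 0, 0, 1, 0, -1, -2, 0, 1, 0, 0, -4, 0, 1, 0, 0, -4, 0])

```text
time_s: 10.48
position: [0.4729, -0.2075, 0.1568]
eef_rot: [-3.035, -0.015, -1.57]
ft_force: [-0.0, -1.0, 0.0]
opening: 0.0005
```

Request:
step_arm(steps=[1, 3, 0, -2, 0, 1, 4, 0, 0, 0, 1, 4, 0, 0, 0, 1, 4, 0, 0, 0, 1, 4, 0, 0, 0])

```text
time_s: 10.9
position: [0.4731, -0.3938, 0.1896]
eef_rot: [-3.035, -0.017, -1.55]
ft_force: [1.7, 0.3, -0.7]
opening: 0.0008
```

Request:
step_arm(steps=[1, 4, 0, 0, 0, 1, 4, 0, 0, 0, 1, 4, 0, 0, 0, 1, 4, 0, 0, 0, 1, 0, 0, 0, 0])

```text
time_s: 11.32
position: [0.4648, -0.5699, 0.1876]
eef_rot: [-3.053, -0.015, -1.56]
ft_force: [-0.9, -0.5, -1.0]
opening: 0.0004
```

```bash
python3 - <<'E'
from h import *
s=shot('side','side8');cv2.imwrite('pics/crop9s.png',cv2.resize(s['image'][90:390,170:520,::-1],None,fx=2,fy=2,interpolation=cv2.INTER_CUBIC))
s=shot('top','top8');cv2.imwrite('pics/crop9t.png',cv2.resize(s['image'][95:305,225:505,::-1],None,fx=2.8,fy=2.8,interpolation=cv2.INTER_CUBIC))
E
```

```text
(no output)
```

View pics/crop9s.png

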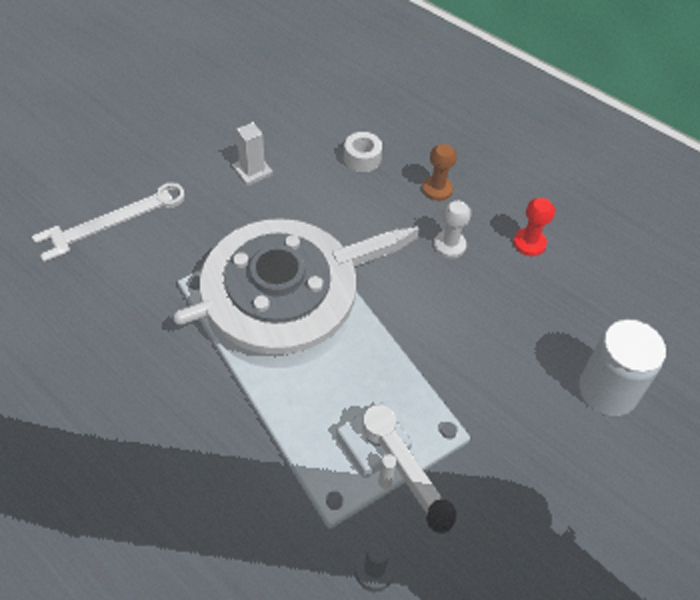

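View pics/crop9t.png

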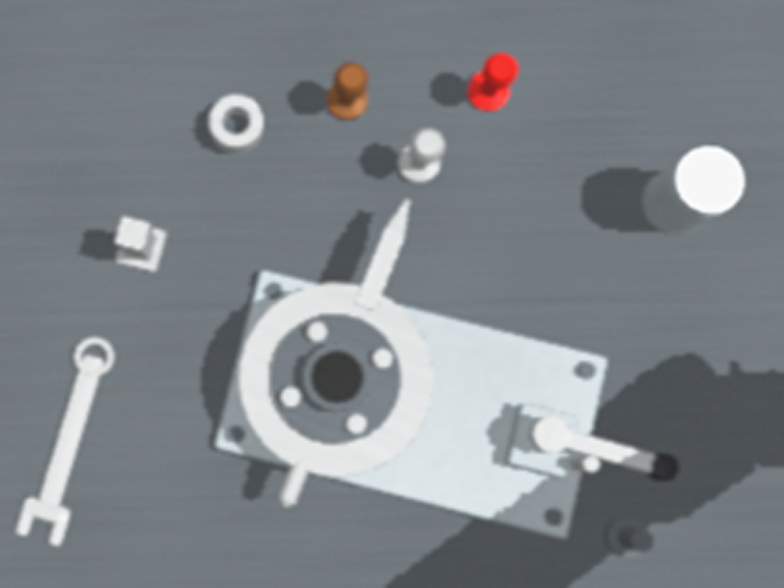

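The lever lies against the stop pin, with the knob at top crop (664,467) and side crop (441,515). The pointer and loose parts are unchanged. A final numeric check follows.

```bash
python3 - <<'E'
from h import *
T=dict(np.load('pics/top8.npz'));S=dict(np.load('pics/side8.npz'))
t=lambda u,v,z:ray(T,u/2.8+225,v/2.8+95,z)[:2]
s=lambda u,v,z:ray(S,u/2+170,v/2+90,z)[:2]
C=np.array([.505,.024]); yaw=None
for k,p,tip,h in((t(664,467,.058),t(550,434,.056),t(407,201,.049),t(429,145,.054)),(s(441,514,.058),s(380,420,.056),s(417,231,.049),s(457,216,.054))):
    b=p-C; yaw=np.arctan2(b[1],b[0])+np.pi/2; d=k-p
    e=(tip-C)/np.linalg.norm(tip-C);w=h-C
    print('lever',round(yaw-np.arctan2(d[1],d[0]),3),np.linalg.norm(d).round(3),'miss mm',(1000*(e[0]*w[1]-e[1]*w[0])).round(1))
# base plate edge direction from top, for yaw
a,b=t(262,270,.012),t(607,356,.012);d=b-a;print('plate yaw',np.arctan2(d[1],d[0])+np.pi/2)
E
```

```text
lever 1.602 0.089 miss mm 0.4
lever 1.628 0.089 miss mm -2.8
plate yaw -0.2644035879886215
```

Both conditions are met with margin and the robot is clear, so I'll hand in.

```bash
python3 -c "
from rig import manip
manip.finish_job(); print(manip.get_state()['time_s'])"
```

```text
the job is handed in; nothing more can be done
the job is handed in; nothing more can be done
```

I turned the long arm about 33° clockwise with shut fingers until it pointed at the grey mushroom-headed post. I then swung the lock lever round to its stop pin, backed the robot well clear, and handed the job in. The last clock reading was 11.3 s, and the verdict isn't reported.

- **Pointer:** the arm's line passes 0.4 mm from the post centre in the top view and −2.8 mm in the side view, against a limit of 12 mm. The two views disagree by about 3 mm.
- **Lever:** the angle reads about 1.60 rad (top view) and 1.63 rad (side view), where 1.6 is fully locked. It stopped moving under about 13 N.
- **Loose parts:** the wrench, can, spacer ring and bolt look unmoved by eye; I did not measure their positions again.
- **Not checked:** I did not confirm "at rest" separately; the pointer and lever were only seen in still pictures.

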